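# Find the reference-ball case that rattles

## Robot

A 6-joint arm with a two-finger parallel gripper is mounted at the origin on the work surface. World frame = base frame: x ahead of the robot, y to its left, z up, the work surface at z = 0. Lengths are in m, angles in rad, forces in N, time in s.
With the tool pointing down it reaches from about 0.425 to 0.95 m from the base axis. Payload 3.5 kg.
Tool frame: the origin (TCP) lies midway between the tips of the shut fingers; the grasp point (between the pads) lies 19 mm behind it; z points along the fingers, y is the direction in which the jaws open and shut (so a half turn about z gives the same grasp; the last joint's range is limited). The gripper opens to 85 mm and grips with 20 to 120 N. Pads are 22 mm wide; open, the fingers measure 114 mm over their backs; the gripper's body (76 mm by 85 mm) begins 54 mm behind the grasp point. The pads swing forward as they close: fully open they stand 13 mm farther back than shut.
Start: joints at [1.009, 0.286, 1.577, -0, 1.279, -0.15], TCP at [0.27, 0.619, 0.231] pointing down, gripper open.
Joint ranges: [-2.77, 2.77], [-0.9, 2.22], [0.21, 2.48], [-1.53, 4.67], [0.24, 2.81], [-2.84, 2.84]. Speed limits (rad/s): [2.79, 2.79, 3.14, 3.14, 3.14, 3.14].

## Interface

Orientations are given as a rotation vector (axis times angle).
In Python, from bench import sensors, vision, manip gives the robot as it stands.
- The arm moves only by the tool step_arm, never from a script. Its argument "commands" is a list that holds one entry, the list of rows, each a list of 6 numbers: the shift along the world's x, y, z in m, then the turn, a rotation vector about the world's x, y, z in rad. In form: [[[tx, ty, tz, rx, ry, rz], ...]]. A call has 1 to 20 rows; each row is the pose to reach, as a shift and turn from the pose commanded when the call began; what a row does not reach only later rows make up. A row lasts 1/8 s, in which the tool goes at most 62.5 mm and 10.7 degrees, less where a joint would pass 70% of its speed; a pose out of reach is approached as far as the arm can. A call with a gripper value outside its range is refused whole. "jaw" is the opening, from 0 (shut) to 1 (fully open), set as the call begins (left out, the last holds). The fingers move at their own pace and stop on an object; the grip force is fixed at half the most. Time passes only in rows, so rows that repeat a pose let the fingers close. It gives the time, the measured TCP pose, the force and the opening at its end, in the units of the state.
- sensors.state(): the state, without advancing time (a new reading comes with each control period).
- vision.get_image(name): name is "scene" or "top" or "wrist"; returns the picture (480x640x3 uint8, blue, green, red); there is no depth.
- vision.camera_info(name): a dict with "fx", "fy", "cx", "cy" (pixels), "T" (4x4, takes a point from camera to world coordinates). Camera axes: x right, y down, z forward; pixel columns grow to the right and rows downward; lengths in m; the calibration is good to about 2 mm. A picture is of the moment at which its call begins: read the wrist's pose just before it. camera_info takes no time and is no camera call; for the wrist camera it gives the pose at the moment of the call.
- manip.hand_in(): hands the job in, once; it reports no verdict.
Trained networks look in the newest picture that a camera, given by its name, has taken for a name from the list of things; names that differ only in an ending like _2 or _b are one class to them, and where a whole thing is asked for, a point or a joint stands for the part that bears it (a point fixed in the world has none). Each returns a list of dicts, best first, with "p" (0 to 1); they miss things now and then, are a little off and sometimes report something else, mostly with a low value. They report only what shows in the picture. A call takes as long as a camera call. They do not tell look-alikes from the thing itself.
- vision.search_frame(camera, query): "xy" ([column, row] in pixels, amid what is visible of it).
- vision.landmark_of(camera, query): "xy" ([column, row] in pixels: a listed point, or the origin of a listed thing).
The state is a dict: "time_s": time; "qpos": joint angles; "qvel": joint speeds; "joint_efforts": joint torques, N m; "position": TCP position; "ee_rot": TCP orientation; "ft_force": force on the tool from outside, world axes, zero at the start; "torque": the same for the moment, N m; "finger_gap": finger opening in m.
Only numpy, scipy, OpenCV 4.12 (cv2) and the standard library are available. Lean on these libraries where they do the work, as an engineer would, in place of code of your own. Each camera call takes 0.05 s, during which the arm holds its last target.

## Task

Each sealed case in the tray holds a steel reference ball, and in just one of them the ball has come off its mount. Going from left to right, lift each case out, shake it briskly to and fro with its lid up, and set it back down in its own nest (the last need not go back if it is the loose one). Then hold the one that rattles out to me over the bench, wholly past the far edge of the tray and in front of it, level and about 20 cm up, and finish while holding it still there, with the two quiet cases in their nests and the other things on the bench left alone.

Things in the scene. Friction and masses are not known exactly. Their poses are not given: they have to be found in the camera images.
- tray: dark blue fixed tray on the bench, 120 mm deep (x, away from the robot) by 350 mm long (y) and 16 mm high, three nests 110 mm apart in a row along y. Origin at the centre of its underside, on the bench; x points to the far edge, which lies 60 mm from the origin.
- nest_left (a point): point where the centre of case_left lies when it is seated in the left nest of the tray (27 mm above the nest's floor, 35 mm above the bench); axes as the tray's. The nest is a 96 by 64 mm recess, 8 mm deep.
- nest_middle (a point): point where the centre of case_middle lies when it is seated in the middle nest of the tray (27 mm above the nest's floor, 35 mm above the bench); axes as the tray's. The nest is a 96 by 64 mm recess, 8 mm deep.
- nest_right (a point): point where the centre of case_right lies when it is seated in the right nest of the tray (27 mm above the nest's floor, 35 mm above the bench); axes as the tray's. The nest is a 96 by 64 mm recess, 8 mm deep.
- case_left_center (a point): centre of the left case as seen from the robot (three alike: light grey sealed box, orange seals, 88 mm long (x), 56 wide (y), 54 high, 0.43 to 0.54 kg). Its underside is 27 mm below; z points up through the lid. It starts in nest_left, x along the tray's x. Its cavity is 80 mm long: a loose 40 mm, 0.26 kg ball rolls freely along it and knocks at the ends when shaken along x by 60 mm or more; a mounted one does not move.
- case_middle_center (a point): centre of the middle case as seen from the robot (three alike: light grey sealed box, orange seals, 88 mm long (x), 56 wide (y), 54 high, 0.43 to 0.54 kg). Its underside is 27 mm below; z points up through the lid. It starts in nest_middle, x along the tray's x. Its cavity is 80 mm long: a loose 40 mm, 0.26 kg ball rolls freely along it and knocks at the ends when shaken along x by 60 mm or more; a mounted one does not move.
- case_right_center (a point): centre of the right case as seen from the robot (three alike: light grey sealed box, orange seals, 88 mm long (x), 56 wide (y), 54 high, 0.43 to 0.54 kg). Its underside is 27 mm below; z points up through the lid. It starts in nest_right, x along the tray's x. Its cavity is 80 mm long: a loose 40 mm, 0.26 kg ball rolls freely along it and knocks at the ends when shaken along x by 60 mm or more; a mounted one does not move.
- objective_center (a point): black microscope objective standing on the bench beside the tray, 37 mm across, 72 mm high; point at its centre. Bystander: leave alone.
- cleaner_center (a point): amber bottle with white cap standing on the bench beside the tray, 42 mm across, 85 mm high; point at half height. Bystander: leave alone.
- ring_gauge_center (a point): steel ring gauge lying on the bench beyond the tray, 54 mm across, 16 mm high; point at its centre. Bystander: leave alone.
Not all that is in view belongs to the job. Leave any blue look-alike of the part that bears case_middle_center alone.

How it is judged:
By the outcome, as a careful person would: the job done as asked, in the order asked, and still so for the second after the job is handed in, while the arm keeps its last pose, push and grip.
It also fails if it takes over 72 s, if anything falls off the work surface, if the arm or the gripper's body presses on something with over 40 N, if the wrist force passes 120 N, or if a joint passes its speed limit or range.

## Working session

There is one attempt and no reset: what is moved stays moved. The work goes in short steps, Python scripts to look and compute and a tool call to move; the robot and the scene stay as the last step left them, time stands still between calls to the robot, and variables do not carry over. Pictures are saved under pics/ and viewed, and the job is handed in when it is done.

Besides the shell and the picture viewer there is one more tool, called after ">>>" as a command line: name --argument value ..., lists and objects as JSON in quotes. step_arm: Moves the arm, as the interface text tells. Its arguments: {"type":"object","properties":{"commands":{"type":"array","items":{"type":"array","items":{"type":"array","items":{"type":"number"}}}},"jaw":{"type":"number"}},"required":["commands"]}

```bash
mkdir -p pics; ls; python3 - <<'E'
from bench import sensors, vision
import cv2, numpy as np
np.set_printoptions(precision=4,suppress=True)
print(sensors.state())
for n in ("scene","top"):
    im=vision.get_image(n); cv2.imwrite(f"pics/{n}0.png",im)
    c=vision.camera_info(n); print(n,c)
    for q in ["tray","case_left_center","case_middle_center","case_right_center","nest_left","nest_middle","nest_right","objective_center","cleaner_center","ring_gauge_center"]:
        print(q,[(np.round(d["xy"],1).tolist(),round(d["p"],2)) for d in vision.landmark_of(n,q)])
E
```

```text
pics
{'time_s': 0.0, 'qpos': array([ 1.009 ,  0.2872,  1.5782,  0.    ,  1.2786, -0.15  ]), 'qvel': array([0.0004, 0.0004, 0.0008, 0.0017, 0.0002, 0.0005]), 'joint_efforts': array([ -0.0001, -40.5991, -29.2619,  -0.0001,   0.0059,  -0.    ]), 'position': array([0.2698, 0.618 , 0.2299]), 'ee_rot': array([-0.6421, -3.0744,  0.0035]), 'ft_force': array([-0.1027, -0.0192, -0.5195]), 'torque': array([ 0.0388, -0.0021,  0.0253]), 'finger_gap': 0.08532730985085107}
scene {'fx': 502.06313770157993, 'fy': 502.06313770157993, 'cx': 317.4220090683188, 'cy': 251.35832415338285, 'T': array([[-0.2914,  0.7914, -0.5374,  1.106 ],
       [ 0.9566,  0.2348, -0.1729,  0.2251],
       [-0.0107, -0.5644, -0.8254,  0.953 ],
       [ 0.    ,  0.    ,  0.    ,  1.    ]])}
tray [([279.1, 267.6], 0.95)]
case_left_center [([327.5, 275.5], 0.94)]
case_middle_center [([305.2, 189.4], 0.86), ([364.4, 208.5], 0.83), ([278.5, 259.9], 0.81)]
case_right_center [([233.8, 240.4], 0.93), ([379.6, 326.0], 0.17)]
nest_left [([328.6, 276.8], 0.82), ([154.5, 242.1], 0.32)]
nest_middle [([280.3, 259.6], 0.81)]
nest_right [(
[... 250 characters left out ...]
 'cy': 237.93325969304598, 'T': array([[-0.0389, -0.9757,  0.2157,  0.3098],
       [-0.9992,  0.0385, -0.0063,  0.0512],
       [-0.0022, -0.2158, -0.9764,  1.1048],
       [ 0.    ,  0.    ,  0.    ,  1.    ]])}
tray [([363.8, 234.4], 0.64), ([244.2, 197.0], 0.2)]
case_left_center [([313.8, 232.6], 0.9)]
case_middle_center [([366.2, 234.2], 0.85), ([378.8, 333.6], 0.76), ([305.1, 330.5], 0.66)]
case_right_center [([419.0, 236.6], 0.74)]
nest_left [([316.3, 227.4], 0.87), ([422.5, 237.4], 0.7)]
nest_middle [([370.3, 230.2], 0.72)]
nest_right []
objective_center [([244.3, 196.7], 0.74)]
cleaner_center [([500.1, 211.5], 0.83), ([317.7, 227.8], 0.63)]
ring_gauge_center [([399.9, 168.9], 0.84)]
```

View pics/scene0.png

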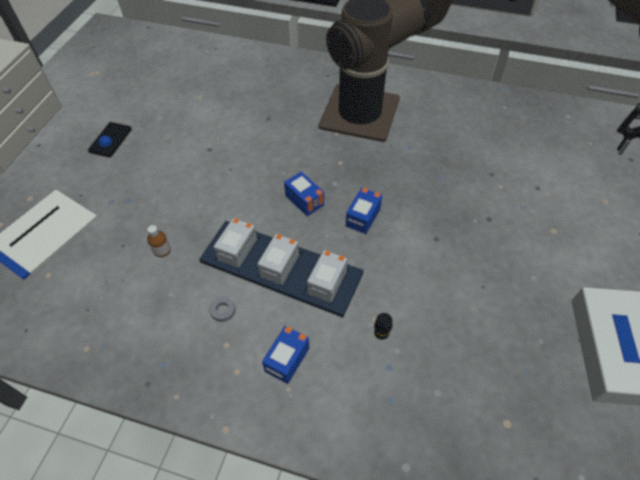

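View pics/top0.png

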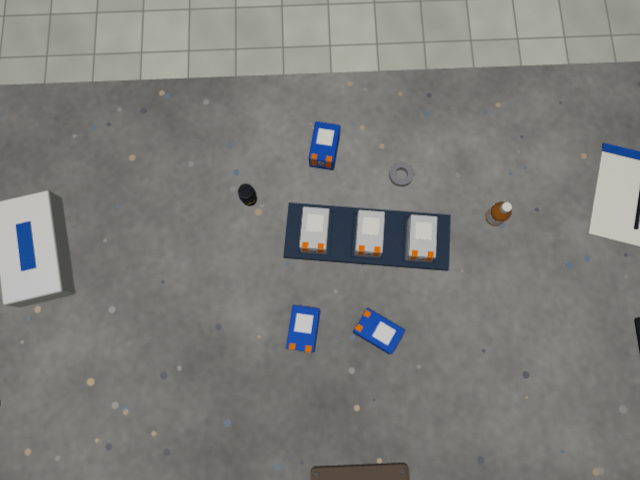

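```bash
cat > h.py <<'E'
import numpy as np, cv2
from scipy.optimize import least_squares
from bench import sensors, vision, manip
np.set_printoptions(precision=4,suppress=True)
def proj(c,P):
    T=c["T"]; p=T[:3,:3].T@(np.asarray(P)-T[:3,3]); return np.array([c["fx"]*p[0]/p[2]+c["cx"],c["fy"]*p[1]/p[2]+c["cy"]])
def ray(c,uv,z):
    T=c["T"]; d=T[:3,:3]@np.array([(uv[0]-c["cx"])/c["fx"],(uv[1]-c["cy"])/c["fy"],1]); o=T[:3,3]
    return o+d*(z-o[2])/d[2]
E
python3 - <<'E'
from h import *
S=vision.camera_info("scene");T=vision.camera_info("top")
for n,a,b,z in [("L",[327.5,275.5],[313.8,232.6],.035),("M",[278.5,259.9],[366.2,234.2],.035),("R",[233.8,240.4],[419,236.6],.035),("tray",[279.1,267.6],[363.8,234.4],0),
 ("obj",[381,328.2],[244.3,196.7],.036),("clean",[156.2,242],[500.1,211.5],.0425),("ring",[222.9,309.6],[399.9,168.9],.008),("blue1",[305.2,189.4],[378.8,333.6],.027),("blue2",[364.4,208.5],[305.1,330.5],.027)]:
    print(n,ray(S,a,z)[:2],ray(T,b,z)[:2])
E
```

```text
L [0.5622 0.0717] [0.5587 0.0721]
M [ 0.5543 -0.0425] [ 0.5509 -0.0377]
R [ 0.5333 -0.1567] [ 0.5414 -0.148 ]
tray [ 0.5525 -0.0444] [ 0.5586 -0.0354]
obj [0.651  0.2091] [0.6428 0.2175]
clean [ 0.5915 -0.3185] [ 0.587  -0.3212]
ring [ 0.6906 -0.1213] [ 0.7021 -0.1226]
blue1 [ 0.3363 -0.0509] [ 0.3451 -0.0526]
blue2 [0.3538 0.102 ] [0.3571 0.0967]
```

The pictures show the tray with three grey cases at about (314,232), (366,234) and (419,237) in "top". There are three blue look-alikes: two nearer the robot and one beyond the tray. The bystanders show where expected. I'll go above the tray for a closer wrist view.

>>> step_arm --commands '[[[0.285,-0.588,0.05,0,0,0.32],[0.285,-0.588,0.05,0,0,0.32],[0.285,-0.588,0.05,0,0,0.32],[0.285,-0.588,0.05,0,0,0.32],[0.285,-0.588,0.05,0,0,0.32],[0.285,-0.588,0.05,0,0,0.32],[0.285,-0.588,0.05,0,0,0.32],[0.285,-0.588,0.05,0,0,0.32],[0.285,-0.588,0.05,0,0,0.32],[0.285,-0.588,0.05,0,0,0.32],[0.285,-0.588,0.05,0,0,0.32],[0.285,-0.588,0.05,0,0,0.32],[0.285,-0.588,0.05,0,0,0.32],[0.285,-0.588,0.05,0,0,0.32]]]' --jaw 1

```text
time_s: 2.85
position: [0.5546, 0.0318, 0.2813]
ee_rot: [-0.141, -3.138, -0.0]
ft_force: [0.0, 0.4, -0.4]
finger_gap: 0.0855
```

```bash
python3 - <<'E'
from h import *
print(sensors.state())
W=vision.camera_info("wrist"); im=vision.get_image("wrist"); cv2.imwrite("pics/w1.png",im); print(W)
import pickle; pickle.dump(W,open("w1.pkl","wb"))
E
```

```text
{'time_s': 2.85, 'qpos': array([-0.1255, -0.0131,  1.8177,  0.0002,  1.3372, -1.6063]), 'qvel': array([ 0.0027, -0.0003, -0.0028, -0.0005, -0.0014, -0.0004]), 'joint_efforts': array([ -0.3045, -29.187 , -29.8701,  -0.009 ,  -0.0034,   0.0015]), 'position': array([0.5546, 0.0318, 0.2813]), 'ee_rot': array([-0.1414, -3.1382, -0.0004]), 'ft_force': array([ 0.0101,  0.4071, -0.4471]), 'torque': array([-0.0093, -0.0074,  0.0122]), 'finger_gap': 0.08545948139136517}
{'fx': 421.2158263306865, 'fy': 421.2158263306865, 'cx': 327.38591166440455, 'cy': 238.52933779998335, 'T': array([[ 0.0906,  0.9606,  0.2626,  0.4902],
       [ 0.9959, -0.0873, -0.0245,  0.0374],
       [-0.0006,  0.2638, -0.9646,  0.4239],
       [ 0.    ,  0.    ,  0.    ,  1.    ]])}
```

View pics/w1.png

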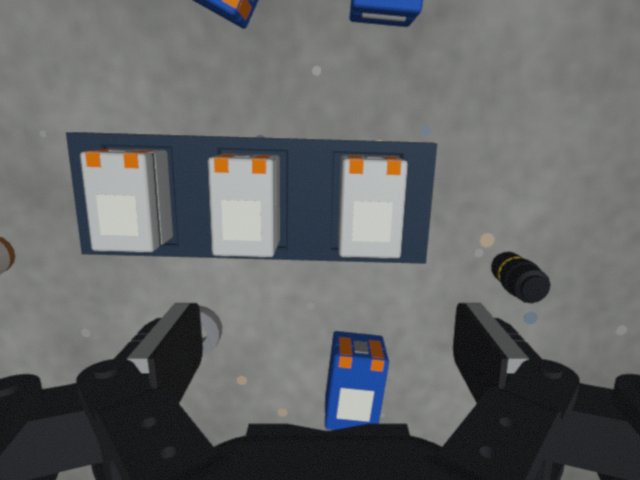

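The wrist view shows the whole tray, with corners at about (68,132), (436,143), (427,263) and (80,254). All three lids are visible, centred at about (119,201), (244,205) and (373,206). I'll fit the poses.

```bash
python3 - <<'E'
from h import *
import pickle
W=pickle.load(open("w1.pkl","rb")); im=cv2.imread("pics/w1.png")
def tri(n,p): return p[0]+p[1]
hsv=cv2.cvtColor(im,cv2.COLOR_BGR2HSV)
print("tray px",im[200,300],hsv[200,300],"bench",im[110,250],hsv[110,250],"lid",im[170,245],hsv[170,245])
tm=((im[...,0].astype(int)-im[...,2]>12)&(hsv[...,2]<90)).astype(np.uint8)
lid=((hsv[...,2]>150)|((hsv[...,1]>180)&(hsv[...,0]<25)&(hsv[...,2]>120))).astype(np.uint8)
m=(tm|lid); m[:125]=0; m[275:]=0; m[:,:60]=0; m[:,445:]=0
m=cv2.morphologyEx(m,cv2.MORPH_OPEN,np.ones((3,3)))
mt=tm.copy(); mt[:125]=0; mt[275:]=0; mt[:,:60]=0; mt[:,445:]=0
mt=cv2.morphologyEx(mt,cv2.MORPH_OPEN,np.ones((3,3)))
cs,_=cv2.findContours(mt,cv2.RETR_EXTERNAL,cv2.CHAIN_APPROX_NONE)
p=np.vstack([c[:,0] for c in cs]).astype(float)
w=np.array([ray(W,q,0.016)[:2] for q in p])
# iterative rectangle-edge fit 120x350
def res(v,w=w):
    c,s=np.cos(v[2]),np.sin(v[2]); d=(w-v[:2])@np.array([[c,-s],[s,c]])
    e=np.stack([abs(d[:,0])-.06,abs(d[:,1])-.175],1); return np.max(e,1)
hull=cv2.convexHull(w.astype(np.float32))[:,0]
r=cv2.minAreaRect(w.astype(np.float32)); print("rect",r)
x0=[r[0][0],r[0][1],-0.085]
f=least_squares(res,x0,loss="soft_l1",f_scale=.001); print("tray",f.x,np.median(abs(f.fun)))
x,y,t=f.x
c,s=np.cos(t),np.sin(t)
for n,o in (("L",.11),("M",0),("R",-.11)): print(n,x-s*o,y+c*o)
cs,_=cv2.findContours(cv2.morphologyEx(lid,cv2.MORPH_OPEN,np.ones((5,5))),cv2.RETR_EXTERNAL,cv2.CHAIN_APPROX_NONE)
for k in cs:
    a=cv2.contourArea(k); bx=cv2.boundingRect(k)
    if a>3000 and 120<bx[1]<270:
        q=np.array([ray(W,u,.062)[:2] for u in k[:,0].astype(float)]).astype(np.float32)
        print(bx,cv2.minAreaRect(q))
# draw model
o=im.copy()
for (hx,hy,z,cl) in [(.06,.175,.016,(0,255,255))]:
    P=[proj(W,[x+c*a-s*b,y+s*a+c*b,z]) for a,b in ((hx,hy),(hx,-hy),(-hx,-hy),(-hx,hy))]
    cv2.polylines(o,[np.array(P).round().astype(int)],1,cl,1)
for off in(.11,0,-.11):
    P=[proj(W,[x+c*a-s*(b+off),y+s*a+c*(b+off),.062]) for a,b in ((.044,.028),(.044,-.028),(-.044,-.028),(-.044,.028))]
    cv2.polylines(o,[np.array(P).round().astype(int)],1,(0,0,255),1)
cv2.imwrite("pics/w1fit.png",o)
E
```

```text
tray px [74 59 45] [106 100  74] bench [118 121 120] [ 40   6 121] lid [185 186 181] [ 84   7 186]
rect ((0.5557968616485596, -0.0422884076833725), (0.34945857524871826, 0.11963685601949692), 83.17374420166016)
tray [ 0.556  -0.0424 -0.1188] 0.0009066503309863791
L 0.5690258909147685 0.06685542563029248
M 0.5559868220989742 -0.04236903447099152
R 0.5429477532831799 -0.15159349457227553
(341, 159, 66, 98) ((0.5658540725708008, 0.06996956467628479), (0.0534433089196682, 0.0858730748295784), 83.23918151855469)
(209, 158, 64, 98) ((0.5544723272323608, -0.04393969848752022), (0.05360803008079529, 0.08573999255895615), 83.18212890625)
(81, 152, 71, 99) ((0.5400382280349731, -0.15100325644016266), (0.05385487899184227, 0.08583838492631912), 83.08673095703125)
```

View pics/w1fit.png

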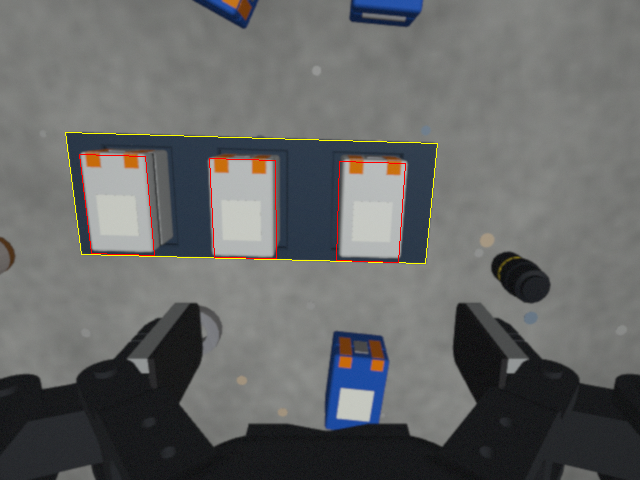

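>>> step_arm --commands '[[[0.012,0.038,-0.03,0,0,-0.029],[0.012,0.038,-0.09,0,0,-0.029],[0.012,0.038,-0.145,0,0,-0.029],[0.012,0.038,-0.195,0,0,-0.029],[0.012,0.038,-0.235,0,0,-0.029],[0.012,0.038,-0.25,0,0,-0.029],[0.012,0.038,-0.257,0,0,-0.029],[0.012,0.038,-0.257,0,0,-0.029],[0.012,0.038,-0.257,0,0,-0.029]]]'

```text
time_s: 4.03
position: [0.5686, 0.0685, 0.0262]
ee_rot: [0.189, 3.132, 0.0]
ft_force: [-0.2, -0.4, 0.4]
finger_gap: 0.0851
```

```bash
python3 - <<'E'
from h import *
s=sensors.state(); print(s["position"],s["ee_rot"],s["ft_force"])
cv2.imwrite("pics/w2.png",vision.get_image("wrist"))
E
```

```text
[0.5686 0.0685 0.0262] [0.1893 3.1324 0.    ] [-0.2189 -0.3898  0.3797]
```

View pics/w2.png

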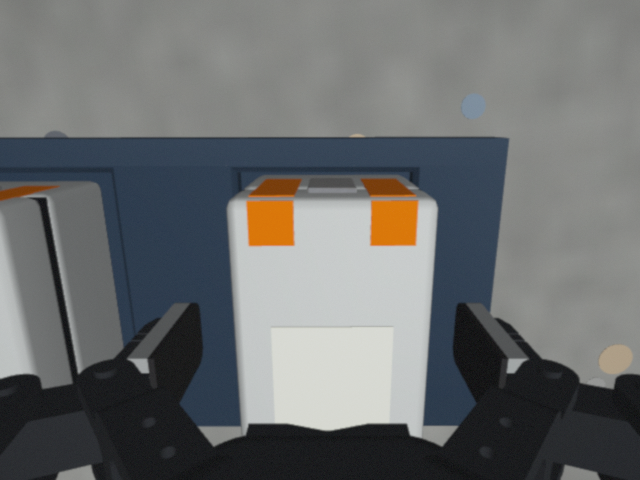

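The fingers straddle the left case evenly, with pads at columns about 165 and 490 and the case spanning 230–437. I'll close the jaws.

>>> step_arm --commands '[[[0,0,0,0,0,0],[0,0,0,0,0,0],[0,0,0,0,0,0],[0,0,0,0,0,0],[0,0,0,0,0,0],[0,0,0,0,0,0]]]' --jaw 0

```text
time_s: 4.82
position: [0.568, 0.0687, 0.0253]
ee_rot: [0.19, 3.134, 0.001]
ft_force: [-0.7, 1.2, 5.7]
finger_gap: 0.0556
```

>>> step_arm --commands '[[[0,0,0.01,0,0,0],[0,0,0.04,0,0,0],[0,0,0.08,0,0,0],[0,0,0.12,0,0,0],[0,0,0.145,0,0,0],[0,0,0.15,0,0,0],[0,0,0.15,0,0,0],[0,0,0.15,0,0,0],[0,0,0.15,0,0,0]]]'

```text
time_s: 5.95
position: [0.5663, 0.0686, 0.1726]
ee_rot: [-0.189, -3.133, 0.0]
ft_force: [0.7, -0.5, -5.2]
finger_gap: 0.0551
```

```bash
cat > look.py <<'E'
from h import *
import sys
n=int(sys.argv[1]) if len(sys.argv)>1 else 5
for i in range(n):
    s=sensors.state(); print(round(s["time_s"],3),s["position"],s["ft_force"],s["torque"],round(s["finger_gap"],4))
    if i<n-1: im=vision.get_image("wrist")
if len(sys.argv)>2: cv2.imwrite(f"pics/{sys.argv[2]}.png",im)
E
python3 look.py 4 w3
```

```text
5.95 [0.5663 0.0686 0.1726] [ 0.6987 -0.4662 -5.1811] [-0.0672  0.034   0.0257] 0.0551
6.0 [0.5665 0.0686 0.1729] [-0.0335  0.2027 -4.5375] [ 0.0181  0.0123 -0.0163] 0.0552
6.05 [0.5667 0.0686 0.1733] [-0.1086  0.0424 -4.7808] [-0.0298 -0.0228 -0.0227] 0.0553
6.1 [0.5669 0.0686 0.1737] [ 0.5731  0.1021 -4.3312] [-0.0103 -0.0315 -0.0102] 0.0553
```

View pics/w3.png

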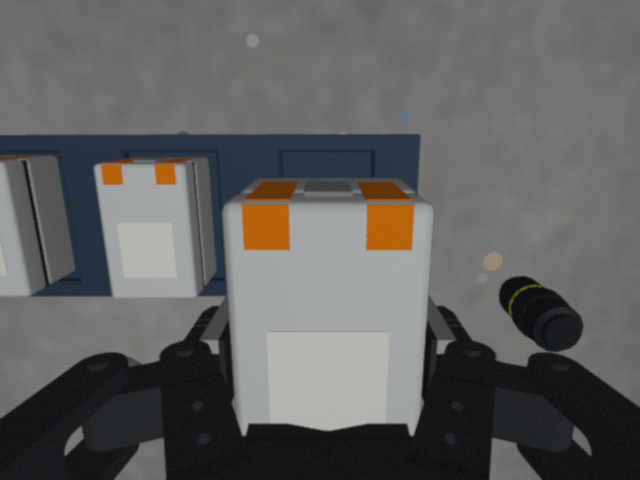

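>>> step_arm --commands '[[[0.05,-0.006,0,0,0,0],[0,0,0,0,0,0],[-0.05,0.006,0,0,0,0],[0,0,0,0,0,0],[0.05,-0.006,0,0,0,0],[0,0,0,0,0,0],[-0.05,0.006,0,0,0,0],[0,0,0,0,0,0],[0.05,-0.006,0,0,0,0],[0,0,0,0,0,0],[-0.05,0.006,0,0,0,0],[0,0,0,0,0,0],[0.05,-0.006,0,0,0,0]]]'

```text
time_s: 7.72
position: [0.6153, 0.0629, 0.1729]
ee_rot: [-0.189, -3.134, 0.0]
ft_force: [2.3, -0.4, -2.3]
finger_gap: 0.0552
```

```bash
python3 look.py 10
```

```text
7.725 [0.6153 0.0629 0.1729] [ 2.3233 -0.4425 -2.2581] [-0.0237 -0.1013  0.0104] 0.0552
7.775 [0.6234 0.061  0.1738] [ 7.8071 -1.3061 -3.0644] [-0.0548 -0.5951 -0.0346] 0.0555
7.825 [0.6209 0.0614 0.1741] [ 0.1106 -0.5042 -3.8305] [ 0.0172 -0.0221 -0.1087] 0.055
7.875 [0.6187 0.062  0.1739] [-0.1216 -0.4186 -5.5078] [-0.0253  0.0358 -0.015 ] 0.0554
7.925 [0.6175 0.0623 0.1737] [-0.6777  1.2205 -4.3266] [-0.0195  0.0018 -0.0108] 0.0554
7.975 [0.6168 0.0626 0.1737] [-0.5485 -0.7077 -5.0026] [ 0.0103 -0.0519  0.0498] 0.055
8.025 [0.6164 0.0627 0.1738] [ 0.1917  0.049  -4.3304] [-0.0293 -0.0234 -0.0003] 0.0555
8.075 [0.6163 0.0628 0.174 ] [-0.2338  0.2714 -4.3698] [-0.0132 -0.0067  0.0245] 0.0556
8.125 [0.6164 0.0628 0.1742] [ 0.2629  0.7909 -4.9675] [ 0.0415 -0.0185  0.0409] 0.0554
8.175 [0.6165 0.0628 0.1744] [-0.7762  0.4921 -4.2899] [-0.0243  0.0141  0.0103] 0.0555
```

>>> step_arm --commands '[[[-0.05,0.006,0,0,0,0]]]'

```text
time_s: 8.3
position: [0.5684, 0.0681, 0.1745]
ee_rot: [0.191, 3.134, -0.0]
ft_force: [-1.0, -0.3, -4.1]
finger_gap: 0.0553
```

>>> step_arm --commands '[[[-0.05,0.006,0,0,0,0]]]'

```text
time_s: 8.43
position: [0.5157, 0.0747, 0.1743]
ee_rot: [-0.19, -3.136, -0.0]
ft_force: [-0.4, 1.2, -3.1]
finger_gap: 0.055
```

>>> step_arm --commands '[[[0.05,-0.006,0,0,0,0]]]'

```text
time_s: 8.55
position: [0.5475, 0.0712, 0.1629]
ee_rot: [-0.184, -3.106, -0.0]
ft_force: [0.4, -0.4, -5.8]
finger_gap: 0.055
```

>>> step_arm --commands '[[[0.05,-0.006,0,0,0,0]]]'

```text
time_s: 8.68
position: [0.6148, 0.0632, 0.1738]
ee_rot: [-0.188, -3.135, 0.0]
ft_force: [1.8, -0.0, -3.2]
finger_gap: 0.0553
```

>>> step_arm --commands '[[[-0.05,0.006,0,0,0,0]]]'

```text
time_s: 8.8
position: [0.5723, 0.0671, 0.1703]
ee_rot: [-0.192, -3.133, 0.001]
ft_force: [-2.6, 1.0, -4.2]
finger_gap: 0.0549
```

>>> step_arm --commands '[[[-0.05,0.006,0,0,0,0]]]'

```text
time_s: 8.93
position: [0.5163, 0.0746, 0.1727]
ee_rot: [-0.19, -3.132, -0.0]
ft_force: [-0.1, 0.5, -3.1]
finger_gap: 0.0553
```

```bash
python3 look.py 10
```

```text
8.925 [0.5163 0.0746 0.1727] [-0.0966  0.4546 -3.126 ] [ 0.0128  0.0103 -0.0115] 0.0553
8.975 [0.5074 0.0762 0.1699] [-5.1599  2.2716 -8.9599] [0.1678 0.3459 0.0089] 0.0557
9.025 [0.5104 0.0757 0.1708] [ 0.3513 -0.7427 -5.593 ] [-0.0258  0.0193  0.0632] 0.0554
9.075 [0.5137 0.0753 0.1727] [ 0.9866  0.4166 -4.1495] [-0.0012 -0.0769 -0.0308] 0.0554
9.125 [0.516  0.0749 0.1743] [ 0.8322  0.6084 -4.0964] [-0.0023 -0.0306 -0.0254] 0.055
9.175 [0.5174 0.0747 0.1752] [ 0.8651  0.0342 -4.2726] [-0.0142 -0.1018 -0.0562] 0.0553
9.225 [0.5181 0.0745 0.1756] [ 1.5791 -0.5502 -4.0171] [ 0.0024 -0.0587 -0.0205] 0.0556
9.275 [0.5184 0.0745 0.1757] [-0.3802  0.7946 -4.2322] [-0.0017 -0.0717 -0.0085] 0.0553
9.325 [0.5184 0.0744 0.1755] [ 0.1762 -0.4606 -4.5913] [ 0.0263 -0.0392  0.0156] 0.0551
9.375 [0.5183 0.0744 0.1753] [ 0.019   0.5792 -5.2691] [ 0.0048 -0.0281 -0.021 ] 0.0553
```

>>> step_arm --commands '[[[0.02,-0.002,0,0.004,0.03,0],[0.04,-0.005,0,0.008,0.07,0],[0.05,-0.006,0,0.008,0.07,0],[0.05,-0.006,0,0.008,0.07,0],[0.05,-0.006,0,0.008,0.07,0],[0.05,-0.006,0,0.008,0.07,0],[0.05,-0.006,0,0.008,0.07,0],[0.05,-0.006,0,0.008,0.07,0]]]'

```text
time_s: 10.38
position: [0.567, 0.0686, 0.1745]
ee_rot: [-0.185, -3.066, -0.006]
ft_force: [0.1, -0.8, -4.4]
finger_gap: 0.0552
```

```bash
cat > avg.py <<'E'
from h import *
F=[]
for i in range(11):
    s=sensors.state(); F.append(np.r_[s["ft_force"],s["torque"]]); 
    if i<10: vision.get_image("wrist")
F=np.array(F); print(s["time_s"],s["position"],s["ee_rot"]); print("mean",F.mean(0)); print("sem",F.std(0)/11**.5); print("ty",F[:,4]); print("fx",F[:,0])
E
python3 avg.py
```

```text
10.875 [0.5672 0.0686 0.1744] [-0.1854 -3.0657 -0.0058]
mean [-0.1248 -0.1393 -4.5917  0.0022 -0.1044 -0.0032]
sem [0.1203 0.1668 0.0972 0.0107 0.0098 0.007 ]
ty [-0.1124 -0.1036 -0.1283 -0.0907 -0.0602 -0.1214 -0.0786 -0.0564 -0.1757
 -0.0951 -0.1264]
fx [ 0.0571 -0.1646  0.2454  0.2058 -0.6017 -0.2614  0.3529  0.1079  0.2144
 -0.7039 -0.8251]
```

>>> step_arm --commands '[[[0,0,0,-0.004,-0.04,0],[0,0,0,-0.01,-0.08,0],[0,0,0,-0.016,-0.14,0],[0,0,0,-0.016,-0.14,0],[0,0,0,-0.016,-0.14,0],[0,0,0,-0.016,-0.14,0],[0,0,0,-0.016,-0.14,0],[0,0,0,-0.016,-0.14,0]]]'

```text
time_s: 11.88
position: [0.5672, 0.0685, 0.1743]
ee_rot: [0.185, 3.066, -0.006]
ft_force: [1.5, 0.5, -5.1]
finger_gap: 0.0552
```

```bash
python3 avg.py
```

```text
12.375 [0.5671 0.0686 0.1743] [ 0.1854  3.0656 -0.0058]
mean [-0.0565 -0.0401 -4.845   0.0037  0.0712 -0.0152]
sem [0.1771 0.1118 0.1667 0.0107 0.0073 0.0069]
ty [0.071  0.0755 0.0121 0.0609 0.0798 0.067  0.1031 0.0736 0.0591 0.0704
 0.1104]
fx [ 1.4526 -0.3664  0.283   0.0913 -0.8998 -0.158  -0.1876 -0.3156 -0.1181
  0.2636 -0.6672]
```

>>> step_arm --commands '[[[0,0,0,0.004,0.035,0],[0,0,0,0.008,0.07,0],[0,0,-0.03,0.008,0.07,0],[0,0,-0.08,0.008,0.07,0],[0,0,-0.115,0.008,0.07,0],[0,0,-0.13,0.008,0.07,0],[0,0,-0.14,0.008,0.07,0],[0,0,-0.146,0.008,0.07,0],[0,0,-0.15,0.008,0.07,0],[0,0,-0.15,0.008,0.07,0],[0,0,-0.15,0.008,0.07,0]]]'

```text
time_s: 13.75
position: [0.5681, 0.0685, 0.0254]
ee_rot: [0.19, 3.133, 0.0]
ft_force: [0.4, 0.4, -2.4]
finger_gap: 0.0552
```

```bash
python3 look.py 2 w4
```

```text
13.75 [0.5681 0.0685 0.0254] [ 0.4408  0.3756 -2.3696] [ 0.0223 -0.0724  0.0179] 0.0552
13.8 [0.5681 0.0685 0.0254] [ 1.5387  0.7432 -1.2573] [ 0.0349 -0.0492 -0.0583] 0.0551
```

View pics/w4.png

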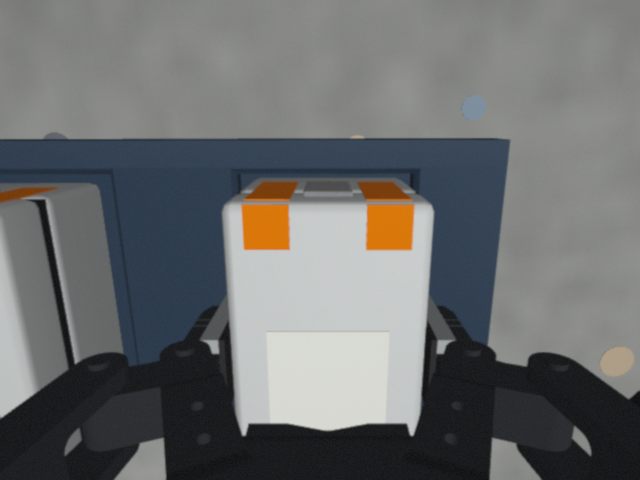

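>>> step_arm --commands '[[[0,0,0,0,0,0],[0,0,0,0,0,0],[0,0,0,0,0,0],[0,0,0,0,0,0],[0,0,0.005,0,0,0],[0,0,0.03,0,0,0],[0,0,0.08,0,0,0],[-0.005,-0.02,0.1,0,0,0],[-0.01,-0.07,0.1,0,0,0],[-0.0125,-0.112,0.1,0,0,0],[-0.0125,-0.112,0.08,0,0,0],[-0.0125,-0.112,0.08,0,0,0]]]' --jaw 1

```text
time_s: 15.3
position: [0.5533, -0.0436, 0.1031]
ee_rot: [-0.191, -3.132, -0.001]
ft_force: [-0.5, 0.8, -0.4]
finger_gap: 0.0856
```

```bash
python3 look.py 2 w5
```

```text
15.3 [ 0.5533 -0.0436  0.1031] [-0.5135  0.7846 -0.3919] [ 0.0541  0.0046 -0.0098] 0.0856
15.35 [ 0.554  -0.0433  0.1039] [-0.3226  0.0743 -0.4345] [ 0.0208  0.0387 -0.0151] 0.0857
```

View pics/w5.png

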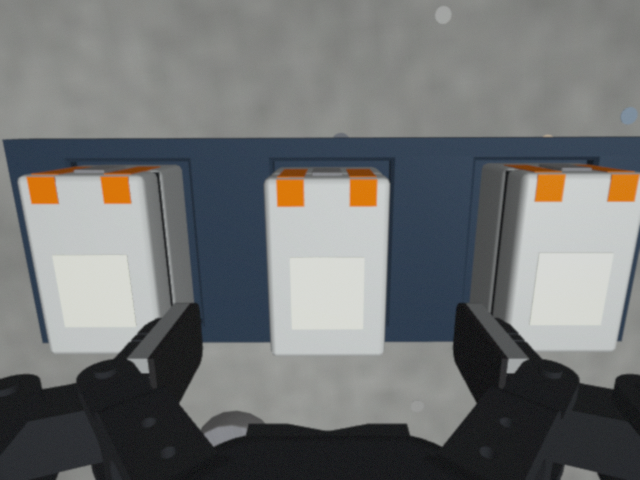

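The left case is back in its nest, and the gripper is centred over the middle case (column 327). I'll descend and grip it.

>>> step_arm --commands '[[[0,0,-0.04,0,0,0],[0,0,-0.065,0,0,0],[0,0,-0.076,0,0,0],[0,0,-0.08,0,0,0],[0,0,-0.08,0,0,0]]]'

```text
time_s: 15.98
position: [0.5554, -0.0434, 0.0253]
ee_rot: [0.189, 3.134, -0.001]
ft_force: [-0.5, 0.0, 0.2]
finger_gap: 0.0854
```

>>> step_arm --commands '[[[0,0,0,0,0,0],[0,0,0,0,0,0],[0,0,0,0,0,0],[0,0,0,0,0,0],[0,0,0,0,0,0],[0,0,0,0,0,0]]]' --jaw 0

```text
time_s: 16.73
position: [0.5556, -0.0437, 0.0256]
ee_rot: [0.189, 3.134, -0.001]
ft_force: [-0.8, -0.0, 4.9]
finger_gap: 0.0553
```

>>> step_arm --commands '[[[0,0,0.01,0,0,0],[0,0,0.04,0,0,0],[0,0,0.08,0,0,0],[0,0,0.12,0,0,0],[0,0,0.145,0,0,0],[0,0,0.15,0,0,0],[0,0,0.15,0,0,0],[0,0,0.15,0,0,0],[0,0,0.15,0,0,0]]]'

```text
time_s: 17.85
position: [0.5538, -0.0432, 0.1727]
ee_rot: [-0.19, -3.133, -0.001]
ft_force: [-0.4, -0.3, -4.3]
finger_gap: 0.0555
```

```bash
python3 look.py 4 w6
```

```text
17.85 [ 0.5538 -0.0432  0.1727] [-0.3691 -0.3196 -4.3357] [-0.0468  0.0224 -0.0454] 0.0555
17.9 [ 0.554  -0.0433  0.173 ] [-0.1066 -0.4549 -3.4888] [-0.0603 -0.021  -0.0267] 0.0554
17.95 [ 0.5542 -0.0433  0.1733] [ 0.3987 -0.1154 -4.1619] [-0.0095  0.0368 -0.0143] 0.0551
18.0 [ 0.5544 -0.0434  0.1736] [-0.1555  0.2053 -4.2884] [ 0.0114 -0.037  -0.0038] 0.0554
```

View pics/w6.png

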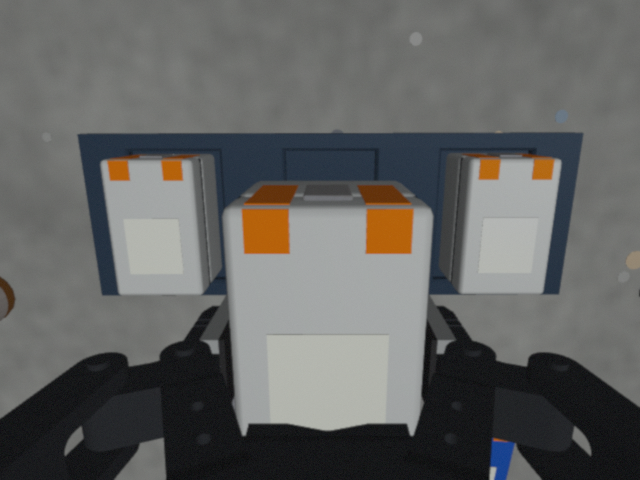

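The middle case is held level, and the others are seated. I'll run the same shake.

>>> step_arm --commands '[[[0.05,-0.006,0,0,0,0],[0,0,0,0,0,0],[-0.05,0.006,0,0,0,0],[0,0,0,0,0,0],[0.05,-0.006,0,0,0,0],[0,0,0,0,0,0],[-0.05,0.006,0,0,0,0],[0,0,0,0,0,0],[0.05,-0.006,0,0,0,0],[0,0,0,0,0,0],[-0.05,0.006,0,0,0,0],[0,0,0,0,0,0],[0.05,-0.006,0,0,0,0]]]'

```text
time_s: 19.62
position: [0.6029, -0.0488, 0.1731]
ee_rot: [-0.19, -3.134, -0.0]
ft_force: [1.8, -0.5, -2.7]
finger_gap: 0.0554
```

```bash
python3 look.py 10
```

```text
19.625 [ 0.6029 -0.0488  0.1731] [ 1.7704 -0.5345 -2.6582] [-0.01   -0.1204  0.0213] 0.0554
19.675 [ 0.6103 -0.0507  0.1737] [ 4.7909 -2.3365 -2.6199] [-0.1236 -0.3136 -0.0593] 0.0549
19.725 [ 0.6082 -0.0504  0.1739] [-0.208   0.3937 -2.2226] [ 0.0578 -0.0929 -0.0076] 0.055
19.775 [ 0.6064 -0.0499  0.1739] [-1.1156  0.0841 -4.5892] [0.0043 0.0431 0.0525] 0.0549
19.825 [ 0.605  -0.0496  0.1738] [-0.9219  0.0739 -4.4036] [ 0.0261  0.0289 -0.0381] 0.0555
19.875 [ 0.6042 -0.0493  0.1737] [-0.1597  0.0721 -4.0281] [0.0104 0.0416 0.028 ] 0.0552
19.925 [ 0.6039 -0.0492  0.1739] [-0.3894  0.0177 -4.3141] [-0.0424  0.0572 -0.058 ] 0.0551
19.975 [ 0.6038 -0.0492  0.174 ] [-0.0728  0.3059 -4.935 ] [0.0293 0.0771 0.0349] 0.0556
20.025 [ 0.6038 -0.0492  0.1742] [-0.2215 -0.763  -3.6893] [-0.0338  0.0198 -0.0071] 0.0553
20.075 [ 0.6039 -0.0492  0.1743] [ 1.0394 -0.2225 -4.4272] [ 0.0032  0.0612 -0.0163] 0.0555
```

>>> step_arm --commands '[[[-0.05,0.006,0,0,0,0]]]'

```text
time_s: 20.2
position: [0.5558, -0.044, 0.1745]
ee_rot: [0.19, 3.134, -0.001]
ft_force: [-0.9, -0.4, -4.3]
finger_gap: 0.0551
```

>>> step_arm --commands '[[[-0.05,0.006,0,0,0,0]]]'

```text
time_s: 20.32
position: [0.5031, -0.0372, 0.1742]
ee_rot: [-0.189, -3.135, -0.0]
ft_force: [0.7, -0.8, -3.6]
finger_gap: 0.0555
```

>>> step_arm --commands '[[[0.05,-0.006,0,0,0,0]]]'

```text
time_s: 20.45
position: [0.5356, -0.0381, 0.1636]
ee_rot: [-0.187, -3.107, -0.009]
ft_force: [-0.8, -0.6, -4.7]
finger_gap: 0.0551
```

>>> step_arm --commands '[[[0.05,-0.006,0,0,0,0]]]'

```text
time_s: 20.58
position: [0.6024, -0.0487, 0.174]
ee_rot: [-0.19, -3.135, -0.0]
ft_force: [1.9, 0.4, -2.6]
finger_gap: 0.0552
```

>>> step_arm --commands '[[[-0.05,0.006,0,0,0,0]]]'

```text
time_s: 20.7
position: [0.5599, -0.0453, 0.1704]
ee_rot: [-0.19, -3.134, -0.001]
ft_force: [-2.4, 0.3, -3.6]
finger_gap: 0.0551
```

>>> step_arm --commands '[[[-0.05,0.006,0,0,0,0]]]'

```text
time_s: 20.82
position: [0.5039, -0.0374, 0.1727]
ee_rot: [-0.189, -3.132, -0.001]
ft_force: [-0.1, 0.3, -3.2]
finger_gap: 0.0552
```

```bash
python3 look.py 10
```

```text
20.825 [ 0.5039 -0.0374  0.1727] [-0.0979  0.2945 -3.2081] [ 0.0468  0.0591 -0.015 ] 0.0552
20.875 [ 0.4956 -0.0351  0.1699] [-3.7118  2.1146 -8.9492] [ 0.1827  0.3082 -0.0387] 0.0553
20.925 [ 0.4983 -0.0357  0.1708] [-0.9548  0.4826 -5.1695] [-0.0051  0.0252 -0.0059] 0.0551
20.975 [ 0.5011 -0.0364  0.1726] [-1.5921 -0.6034 -4.775 ] [-0.04    0.0812 -0.0325] 0.0551
21.025 [ 0.5035 -0.0371  0.1742] [-0.2583 -0.2405 -3.9721] [-0.0032 -0.0629  0.0164] 0.0554
21.075 [ 0.505  -0.0375  0.1752] [ 0.6203 -0.7604 -4.7773] [-0.0568 -0.0994 -0.0029] 0.0551
21.125 [ 0.5057 -0.0377  0.1757] [ 0.3014  0.062  -3.6639] [-0.0462 -0.0875 -0.0089] 0.055
21.175 [ 0.506  -0.0378  0.1758] [-0.3139 -0.0562 -3.649 ] [-0.0168 -0.0387  0.0049] 0.0552
21.225 [ 0.506  -0.0378  0.1756] [ 0.0748 -0.9337 -3.5551] [ 0.0283 -0.0269  0.051 ] 0.0551
21.275 [ 0.5059 -0.0378  0.1754] [ 0.3685 -0.5192 -4.0194] [ 0.0028 -0.0009 -0.015 ] 0.0549
```

>>> step_arm --commands '[[[0.02,-0.002,0,0.004,0.03,0],[0.04,-0.005,0,0.008,0.07,0],[0.05,-0.006,0,0.008,0.07,0],[0.05,-0.006,0,0.008,0.07,0],[0.05,-0.006,0,0.008,0.07,0],[0.05,-0.006,0,0.008,0.07,0],[0.05,-0.006,0,0.008,0.07,0],[0.05,-0.006,0,0.008,0.07,0]]]'

```text
time_s: 22.28
position: [0.5545, -0.0434, 0.1744]
ee_rot: [-0.185, -3.066, -0.006]
ft_force: [-0.0, 0.2, -4.2]
finger_gap: 0.0553
```

```bash
python3 avg.py
```

```text
22.775 [ 0.5547 -0.0434  0.1743] [-0.1853 -3.0657 -0.0057]
mean [ 0.0055 -0.0402 -4.4091 -0.0166 -0.0308  0.0027]
sem [0.0919 0.104  0.1756 0.0068 0.0077 0.0119]
ty [-0.0395 -0.0531  0.0102 -0.0768 -0.0287 -0.0527 -0.0229 -0.0308 -0.0112
 -0.0447  0.011 ]
fx [-0.0054  0.0152 -0.2922  0.0601 -0.3236  0.4781 -0.4033  0.2265  0.4954
 -0.3434  0.1531]
```

>>> step_arm --commands '[[[0,0,0,-0.004,-0.04,0],[0,0,0,-0.01,-0.08,0],[0,0,0,-0.016,-0.14,0],[0,0,0,-0.016,-0.14,0],[0,0,0,-0.016,-0.14,0],[0,0,0,-0.016,-0.14,0],[0,0,0,-0.016,-0.14,0],[0,0,0,-0.016,-0.14,0]]]'

```text
time_s: 23.78
position: [0.5547, -0.0434, 0.1743]
ee_rot: [0.185, 3.066, -0.006]
ft_force: [0.3, -0.1, -3.7]
finger_gap: 0.0554
```

```bash
python3 avg.py
```

```text
24.275 [ 0.5547 -0.0434  0.1744] [ 0.1855  3.0655 -0.0058]
mean [ 0.1603  0.0281 -4.2814 -0.0085  0.0399  0.0093]
sem [0.122  0.1551 0.103  0.0088 0.0059 0.0069]
ty [0.0707 0.0348 0.0274 0.0121 0.0364 0.0237 0.0569 0.0135 0.0675 0.0548
 0.0404]
fx [ 0.3384 -0.1352  0.514   0.5295 -0.0266  0.4938 -0.4806  0.1236  0.2006
  0.7563 -0.5508]
```

So far the left and middle cases differ by 0.104 N·m between the two tilts, and a rolling ball predicts 0.10. The middle one looks loose. I'll put it back and test the right case for confirmation.

>>> step_arm --commands '[[[0,0,0,0.004,0.035,0],[0,0,0,0.008,0.07,0],[0,0,-0.03,0.008,0.07,0],[0,0,-0.08,0.008,0.07,0],[0,0,-0.115,0.008,0.07,0],[0,0,-0.13,0.008,0.07,0],[0,0,-0.14,0.008,0.07,0],[0,0,-0.146,0.008,0.07,0],[0,0,-0.15,0.008,0.07,0],[0,0,-0.15,0.008,0.07,0],[0,0,-0.15,0.008,0.07,0]]]'

```text
time_s: 25.65
position: [0.5562, -0.0438, 0.0271]
ee_rot: [0.189, 3.133, -0.001]
ft_force: [-4.0, 0.1, 5.9]
finger_gap: 0.0552
```

```bash
python3 look.py 2 w7
```

```text
25.65 [ 0.5562 -0.0438  0.0271] [-3.9526  0.1399  5.8766] [0.1872 0.3788 0.0886] 0.0552
25.7 [ 0.5561 -0.0438  0.0271] [-5.1558  0.0592  4.713 ] [0.2039 0.4078 0.0488] 0.0552
```

View pics/w7.png

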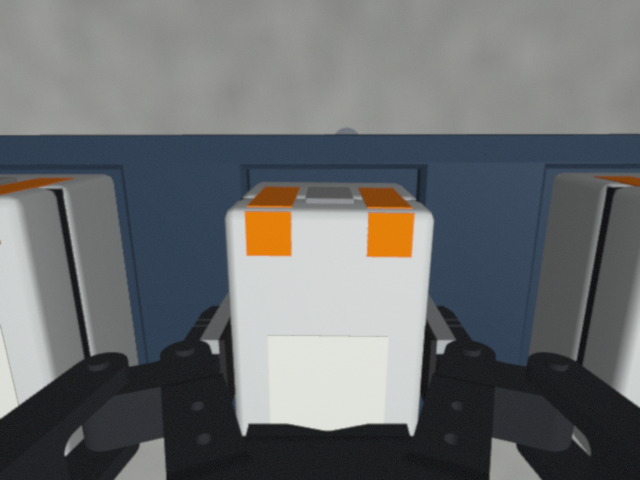

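Compared with the pick, the case sits about 2 mm high and pushes −4 N in x, so it is touching the far nest wall. I'll lift it a little, shift 2.5 mm back and lower again.

>>> step_arm --commands '[[[0,0,0.006,0,0,0],[-0.001,0,0.012,0,0,0],[-0.0025,0,0.012,0,0,0],[-0.0025,0,0.006,0,0,0],[-0.0025,0,0.003,0,0,0],[-0.0025,0,0.0,0,0,0],[-0.0025,0,0.0,0,0,0]]]'

```text
time_s: 26.58
position: [0.5523, -0.0435, 0.0271]
ee_rot: [-0.189, -3.134, -0.0]
ft_force: [-10.3, 1.6, 15.4]
finger_gap: 0.0553
```

```bash
python3 look.py 2 w8
```

```text
26.575 [ 0.5523 -0.0435  0.0271] [-10.3153   1.6399  15.3566] [0.3307 1.1136 0.0917] 0.0553
26.625 [ 0.5523 -0.0435  0.0271] [-10.7681   0.712   15.5169] [0.4084 1.1013 0.0595] 0.0553
```

View pics/w8.png

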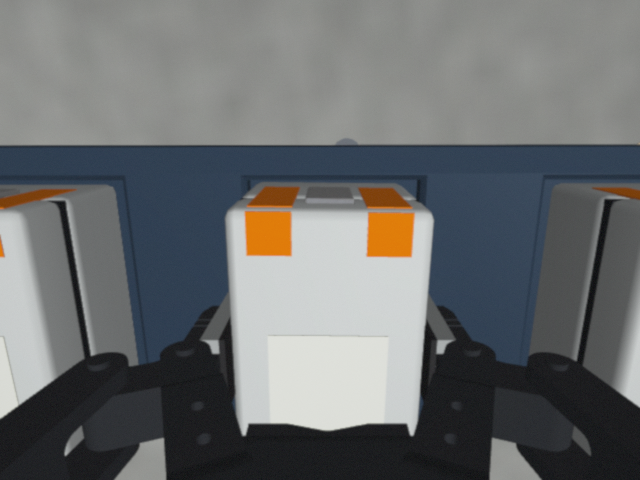

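>>> step_arm --commands '[[[0,0,0.002,0,0,0],[0,0,0.002,0,0,0],[0,0,0.002,0,0,0]]]'

```text
time_s: 27.0
position: [0.5526, -0.0435, 0.0272]
ee_rot: [0.189, 3.136, -0.0]
ft_force: [-3.6, -0.1, 5.8]
finger_gap: 0.0553
```

```bash
python3 look.py 2 w9
```

```text
27.0 [ 0.5526 -0.0435  0.0272] [-3.6448 -0.0874  5.7659] [0.1685 0.3342 0.02  ] 0.0553
27.05 [ 0.5526 -0.0435  0.0272] [-4.7541  0.8866  5.6862] [0.2037 0.3675 0.0798] 0.0555
```

>>> step_arm --commands '[[[0,0,0.001,0,0,0],[0,0,0.001,0,0,0],[0,0,0.001,0,0,0]]]'

```text
time_s: 27.42
position: [0.5526, -0.0435, 0.0272]
ee_rot: [0.19, 3.135, -0.0]
ft_force: [1.0, 1.3, -1.2]
finger_gap: 0.0554
```

>>> step_arm --commands '[[[0,0,0,0,0,0],[0,0,0,0,0,0],[0,0,0,0,0,0],[0,0,0,0,0,0],[0,0,0.005,0,0,0],[0,0,0.03,0,0,0],[0,0,0.08,0,0,0],[-0.005,-0.02,0.08,0,0,0],[-0.005,-0.02,0.08,0,0,0]]]' --jaw 1

```text
time_s: 28.55
position: [0.5474, -0.0641, 0.1083]
ee_rot: [0.192, 3.134, -0.001]
ft_force: [0.3, 0.3, -1.0]
finger_gap: 0.0854
```

```bash
python3 look.py 2 w10
```

```text
28.55 [ 0.5474 -0.0641  0.1083] [ 0.3387  0.3091 -0.9743] [-0.0212 -0.0119  0.0116] 0.0854
28.6 [ 0.5469 -0.0635  0.1074] [0.0353 0.4787 0.2828] [-0.0056 -0.0419  0.0221] 0.0852
```

View pics/w10.png

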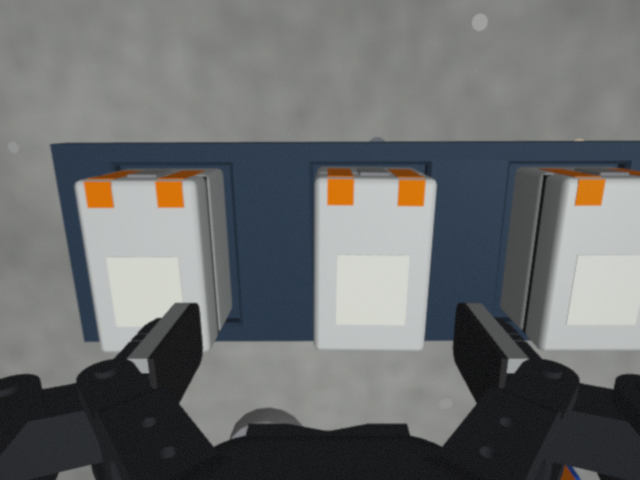

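The middle case is seated level with the others: its lid's lower edge is at row 349, the neighbours' at 348–350. Next is the right case.

>>> step_arm --commands '[[[-0.003,-0.045,0,0,0,0],[-0.006,-0.088,0,0,0,0],[-0.006,-0.088,-0.01,0,0,0],[-0.006,-0.088,-0.01,0,0,0]]]'

```text
time_s: 29.1
position: [0.5398, -0.15, 0.0951]
ee_rot: [-0.19, -3.132, -0.004]
ft_force: [-0.3, -0.3, 0.2]
finger_gap: 0.0856
```

```bash
python3 look.py 2 w11
```

```text
29.1 [ 0.5398 -0.15    0.0951] [-0.3188 -0.3209  0.2188] [-0.0225 -0.0049  0.0041] 0.0856
29.15 [ 0.5402 -0.1499  0.0957] [-0.403  -0.0436 -0.3885] [-0.0084  0.0709  0.0141] 0.0856
```

View pics/w11.png

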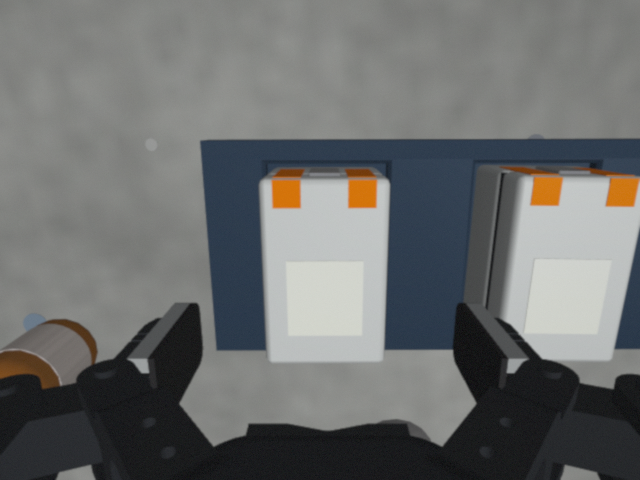

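>>> step_arm --commands '[[[0.001,-0.001,-0.035,0,0,0],[0.001,-0.001,-0.06,0,0,0],[0.001,-0.001,-0.07,0,0,0],[0.001,-0.001,-0.073,0,0,0],[0.001,-0.001,-0.073,0,0,0]]]'

```text
time_s: 29.78
position: [0.5428, -0.1523, 0.0251]
ee_rot: [0.189, 3.135, -0.001]
ft_force: [-0.3, 0.3, 0.4]
finger_gap: 0.0854
```

>>> step_arm --commands '[[[0,0,0,0,0,0],[0,0,0,0,0,0],[0,0,0,0,0,0],[0,0,0,0,0,0],[0,0,0,0,0,0],[0,0,0,0,0,0]]]' --jaw 0

```text
time_s: 30.52
position: [0.543, -0.1527, 0.0255]
ee_rot: [0.19, 3.134, -0.001]
ft_force: [-0.7, 0.8, 5.7]
finger_gap: 0.0552
```

>>> step_arm --commands '[[[0,0,0.01,0,0,0],[0,0,0.04,0,0,0],[0,0,0.08,0,0,0],[0,0,0.12,0,0,0],[0,0,0.145,0,0,0],[0,0,0.15,0,0,0],[0,0,0.15,0,0,0],[0,0,0.15,0,0,0],[0,0,0.15,0,0,0]]]'

```text
time_s: 31.65
position: [0.5414, -0.1521, 0.1726]
ee_rot: [-0.19, -3.133, -0.002]
ft_force: [0.1, -0.6, -4.6]
finger_gap: 0.0554
```

```bash
python3 look.py 4 w12
```

```text
31.65 [ 0.5414 -0.1521  0.1726] [ 0.1259 -0.5772 -4.6359] [-0.0187 -0.1062 -0.0664] 0.0554
31.7 [ 0.5415 -0.1522  0.173 ] [ 0.2602  0.8967 -4.5202] [-0.0247 -0.02    0.0291] 0.0554
31.75 [ 0.5417 -0.1523  0.1733] [ 0.2265 -0.4074 -4.3841] [-0.0211 -0.0128  0.0255] 0.055
31.8 [ 0.5419 -0.1523  0.1736] [ 0.8327  0.6458 -4.172 ] [-0.0061 -0.0642  0.0363] 0.0549
```

View pics/w12.png

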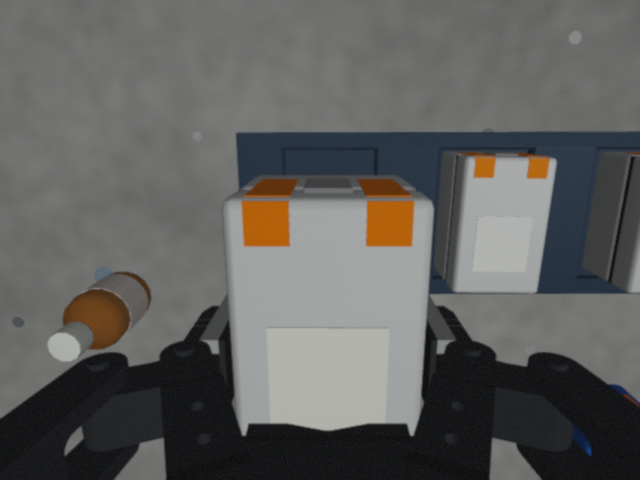

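The right case is held and clear of the bottle. I'll run the same shake and diagnosis.

>>> step_arm --commands '[[[0.05,-0.006,0,0,0,0],[0,0,0,0,0,0],[-0.05,0.006,0,0,0,0],[0,0,0,0,0,0],[0.05,-0.006,0,0,0,0],[0,0,0,0,0,0],[-0.05,0.006,0,0,0,0],[0,0,0,0,0,0],[0.05,-0.006,0,0,0,0],[0,0,0,0,0,0],[-0.05,0.006,0,0,0,0],[0,0,0,0,0,0],[0.05,-0.006,0,0,0,0]]]'

```text
time_s: 33.42
position: [0.5907, -0.1577, 0.1732]
ee_rot: [-0.191, -3.134, -0.001]
ft_force: [2.2, -1.7, -2.0]
finger_gap: 0.0552
```

```bash
python3 look.py 10
```

```text
33.425 [ 0.5907 -0.1577  0.1732] [ 2.1741 -1.661  -2.0472] [-0.0283 -0.1316  0.0204] 0.0552
33.475 [ 0.5981 -0.1596  0.1738] [ 6.966  -1.7566 -2.9559] [-0.1234 -0.5524 -0.    ] 0.0554
33.525 [ 0.5956 -0.1592  0.174 ] [-0.4439 -0.3562 -3.9597] [ 0.039  -0.0457  0.0416] 0.0551
33.575 [ 0.5936 -0.1587  0.1738] [-0.2517  0.3282 -4.6012] [-0.0107  0.0066 -0.0399] 0.0551
33.625 [ 0.5924 -0.1584  0.1736] [ 0.6932 -0.0828 -4.7749] [-0.0393  0.0353  0.0327] 0.0548
33.675 [ 0.5918 -0.1583  0.1737] [ 0.3023  0.3115 -4.2655] [ 0.0204  0.0327 -0.0028] 0.0549
33.725 [ 0.5915 -0.1582  0.1738] [-0.0373  0.1836 -4.0347] [ 0.03   -0.0425 -0.0174] 0.0554
33.775 [ 0.5914 -0.1582  0.1741] [ 0.5459  0.7715 -5.172 ] [-0.0146  0.0034  0.0339] 0.0553
33.825 [ 0.5914 -0.1583  0.1742] [-0.3541 -0.504  -4.4795] [ 0.0027 -0.0965  0.0178] 0.0551
33.875 [ 0.5915 -0.1583  0.1744] [-1.3268  0.2852 -3.8549] [ 0.0639 -0.025   0.0148] 0.0554
```

>>> step_arm --commands '[[[-0.05,0.006,0,0,0,0]]]'

```text
time_s: 34.0
position: [0.5432, -0.1531, 0.1745]
ee_rot: [0.189, 3.134, -0.001]
ft_force: [-1.1, 0.0, -4.6]
finger_gap: 0.0554
```

>>> step_arm --commands '[[[-0.05,0.006,0,0,0,0]]]'

```text
time_s: 34.12
position: [0.4907, -0.1462, 0.1743]
ee_rot: [-0.189, -3.136, 0.0]
ft_force: [-0.1, -0.3, -3.3]
finger_gap: 0.0556
```

>>> step_arm --commands '[[[0.05,-0.006,0,0,0,0]]]'

```text
time_s: 34.25
position: [0.5254, -0.1451, 0.164]
ee_rot: [-0.191, -3.11, -0.016]
ft_force: [0.7, -0.1, -5.9]
finger_gap: 0.0552
```

>>> step_arm --commands '[[[0.05,-0.006,0,0,0,0]]]'

```text
time_s: 34.38
position: [0.5902, -0.1577, 0.174]
ee_rot: [-0.191, -3.135, 0.0]
ft_force: [1.6, -0.9, -2.5]
finger_gap: 0.0551
```

>>> step_arm --commands '[[[-0.05,0.006,0,0,0,0]]]'

```text
time_s: 34.5
position: [0.5466, -0.1544, 0.1704]
ee_rot: [-0.188, -3.133, -0.002]
ft_force: [-2.3, 1.1, -4.0]
finger_gap: 0.0553
```

>>> step_arm --commands '[[[-0.05,0.006,0,0,0,0]]]'

```text
time_s: 34.62
position: [0.4913, -0.1464, 0.1727]
ee_rot: [-0.189, -3.133, -0.002]
ft_force: [-0.4, -0.5, -3.5]
finger_gap: 0.0551
```

```bash
python3 look.py 10
```

```text
34.625 [ 0.4913 -0.1464  0.1727] [-0.4286 -0.4552 -3.5333] [-0.0104 -0.0216 -0.0079] 0.0551
34.675 [ 0.4834 -0.1435  0.17  ] [-3.8685  2.0503 -7.9637] [0.1976 0.2369 0.0013] 0.0555
34.725 [ 0.4861 -0.1441  0.1709] [-0.2052  0.2011 -5.4555] [ 0.0198 -0.0156 -0.0289] 0.0549
34.775 [ 0.4891 -0.1453  0.1728] [ 0.3904 -0.0976 -4.2333] [-0.0024 -0.0447  0.0788] 0.0554
34.825 [ 0.4912 -0.1462  0.1744] [ 1.2486 -0.7703 -3.8367] [ 0.0063 -0.0438  0.0292] 0.0553
34.875 [ 0.4924 -0.1467  0.1753] [ 0.2972 -0.2414 -4.0671] [-0.0457 -0.0291  0.0037] 0.0549
34.925 [ 0.493  -0.147   0.1757] [ 0.9781  0.5414 -3.7776] [-0.0343 -0.0308 -0.0133] 0.0555
34.975 [ 0.4933 -0.147   0.1757] [ 0.6271 -0.1977 -4.5829] [-0.0366 -0.0126  0.0097] 0.0551
35.025 [ 0.4933 -0.1469  0.1755] [ 0.1112 -0.8927 -3.5894] [0.0454 0.0205 0.0264] 0.0559
35.075 [ 0.4932 -0.1469  0.1753] [ 0.3231 -0.3445 -4.9488] [-0.0086 -0.0054 -0.0137] 0.0552
```

>>> step_arm --commands '[[[0.02,-0.002,0,0.004,0.03,0],[0.04,-0.005,0,0.008,0.07,0],[0.05,-0.006,0,0.008,0.07,0],[0.05,-0.006,0,0.008,0.07,0],[0.05,-0.006,0,0.008,0.07,0],[0.05,-0.006,0,0.008,0.07,0],[0.05,-0.006,0,0.008,0.07,0],[0.05,-0.006,0,0.008,0.07,0]]]'

```text
time_s: 36.08
position: [0.542, -0.1524, 0.1745]
ee_rot: [-0.186, -3.066, -0.006]
ft_force: [0.2, 0.5, -4.2]
finger_gap: 0.0554
```

```bash
python3 avg.py
```

```text
36.575 [ 0.5421 -0.1524  0.1743] [-0.1853 -3.0656 -0.0058]
mean [ 0.208   0.0188 -4.4127 -0.0261 -0.1068  0.0076]
sem [0.1473 0.1388 0.1632 0.0104 0.0087 0.009 ]
ty [-0.0932 -0.1129 -0.155  -0.0623 -0.1182 -0.1091 -0.0948 -0.1534 -0.1223
 -0.0681 -0.0855]
fx [ 0.1839 -1.142   0.5479  0.5004  0.6553  0.1918  0.1002  0.8003  0.1603
  0.0233  0.267 ]
```

>>> step_arm --commands '[[[0,0,0,-0.004,-0.04,0],[0,0,0,-0.01,-0.08,0],[0,0,0,-0.016,-0.14,0],[0,0,0,-0.016,-0.14,0],[0,0,0,-0.016,-0.14,0],[0,0,0,-0.016,-0.14,0],[0,0,0,-0.016,-0.14,0],[0,0,0,-0.016,-0.14,0]]]'

```text
time_s: 37.58
position: [0.5422, -0.1524, 0.1742]
ee_rot: [0.185, 3.066, -0.006]
ft_force: [0.2, -0.8, -4.8]
finger_gap: 0.0551
```

```bash
python3 avg.py
```

```text
38.075 [ 0.5421 -0.1524  0.1743] [ 0.1855  3.0656 -0.0058]
mean [ 0.2071 -0.0399 -4.8764  0.0243  0.0626  0.0026]
sem [0.1347 0.1812 0.1382 0.0076 0.0062 0.0079]
ty [0.0609 0.096  0.0594 0.0927 0.0741 0.0688 0.057  0.0453 0.0282 0.0731
 0.0336]
fx [ 0.2043  0.1847  0.4773  0.0464 -0.0697  0.8711 -0.4176  0.8155  0.7618
 -0.2677 -0.3277]
```

The right case's tilt change is −0.169 N·m, like the left's −0.175, against −0.071 for the middle. The force peak when stopping was also lower for the middle (4.8 N against 7.8 and 7.0). So the middle case is the loose one. I'll put the right case back.

>>> step_arm --commands '[[[0,0,0,0.004,0.035,0],[0,0,0,0.008,0.07,0],[0,0,-0.03,0.008,0.07,0],[0,0,-0.08,0.008,0.07,0],[0,0,-0.115,0.008,0.07,0],[0,0,-0.13,0.008,0.07,0],[0,0,-0.14,0.008,0.07,0],[0,0,-0.146,0.008,0.07,0],[0,0,-0.149,0.008,0.07,0],[0,0,-0.149,0.008,0.07,0],[0,0,-0.149,0.008,0.07,0]]]'

```text
time_s: 39.45
position: [0.5426, -0.1526, 0.026]
ee_rot: [0.19, 3.135, -0.001]
ft_force: [0.3, 0.9, -5.4]
finger_gap: 0.0554
```

```bash
python3 look.py 2 w13
```

```text
39.45 [ 0.5426 -0.1526  0.026 ] [ 0.3062  0.9469 -5.4444] [-0.0431 -0.0189 -0.0069] 0.0554
39.5 [ 0.5425 -0.1526  0.026 ] [ 0.4751 -0.0059 -4.4291] [ 0.0113  0.0038 -0.0162] 0.0551
```

View pics/w13.png

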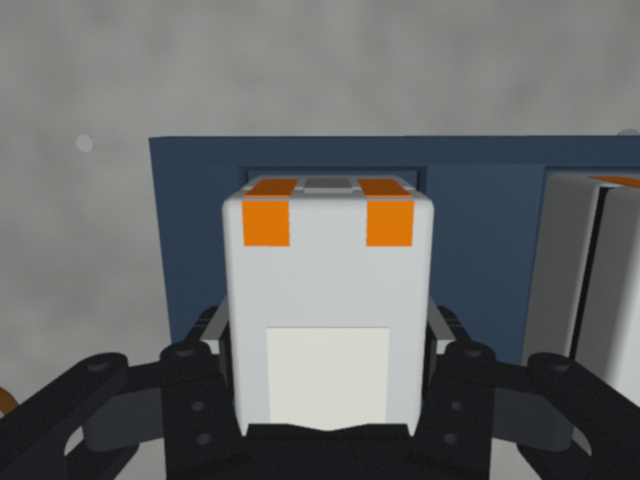

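>>> step_arm --commands '[[[0,0,-0.001,0,0,0],[0,0,-0.001,0,0,0]]]'

```text
time_s: 39.75
position: [0.5426, -0.1527, 0.0256]
ee_rot: [0.19, 3.135, -0.0]
ft_force: [-4.0, 0.2, 3.8]
finger_gap: 0.055
```

>>> step_arm --commands '[[[0,0,0,0,0,0],[0,0,0,0,0,0],[0,0,0,0,0,0],[0,0,0,0,0,0],[0,0,0.005,0,0,0],[0,0,0.03,0,0,0],[0,0,0.08,0,0,0],[0.002,0.02,0.1,0,0,0],[0.007,0.07,0.1,0,0,0],[0.011,0.109,0.1,0,0,0],[0.011,0.109,0.08,0,0,0],[0.011,0.109,0.08,0,0,0],[0.011,0.109,0.08,0,0,0]]]' --jaw 1

```text
time_s: 41.38
position: [0.5531, -0.0432, 0.1044]
ee_rot: [-0.19, -3.136, -0.0]
ft_force: [-0.4, -0.6, 0.4]
finger_gap: 0.0852
```

```bash
python3 look.py 2 w14
```

```text
41.375 [ 0.5531 -0.0432  0.1044] [-0.394  -0.6183  0.4354] [ 0.0208 -0.0327  0.0229] 0.0852
41.425 [ 0.5534 -0.0435  0.1048] [ 0.2001 -0.5743  0.0443] [-0.0197 -0.013   0.0122] 0.0852
```

View pics/w14.png

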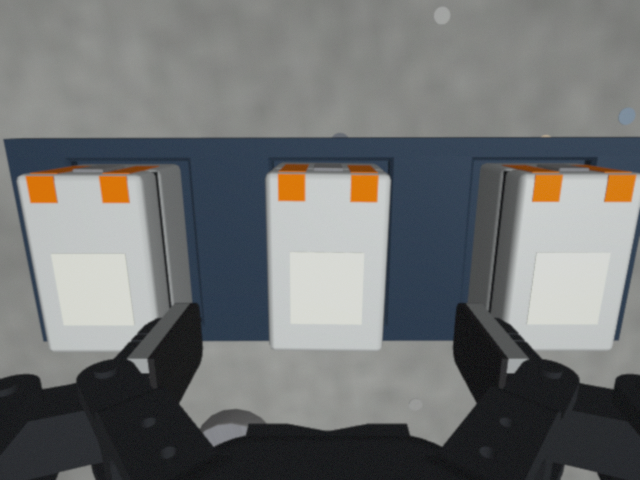

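All three cases are seated, and the gripper is centred over the middle one (column 327). I'll take it out.

>>> step_arm --commands '[[[0,0,-0.04,0,0,0],[0,0,-0.065,0,0,0],[0,0,-0.076,0,0,0],[0,0,-0.08,0,0,0],[0,0,-0.08,0,0,0]]]'

```text
time_s: 42.05
position: [0.5539, -0.0438, 0.0252]
ee_rot: [0.19, 3.134, -0.001]
ft_force: [-0.6, 0.1, 0.9]
finger_gap: 0.0855
```

>>> step_arm --commands '[[[0,0,0,0,0,0],[0,0,0,0,0,0],[0,0,0,0,0,0],[0,0,0,0,0,0],[0,0,0,0,0,0],[0,0,0,0,0,0]]]' --jaw 0

```text
time_s: 42.8
position: [0.5542, -0.0438, 0.0256]
ee_rot: [0.19, 3.134, -0.001]
ft_force: [-0.2, -0.2, 6.4]
finger_gap: 0.0555
```

>>> step_arm --commands '[[[0,0,0.01,0,0,0],[0,0,0.03,0,0,0],[0,0,0.06,0,0,0],[0,0,0.09,0,0,0],[0.005,0,0.12,0,0,0],[0.015,-0.002,0.145,0,0,0],[0.03,-0.004,0.16,0,0,0],[0.05,-0.006,0.168,0,0,0],[0.07,-0.008,0.17,0,0,0],[0.09,-0.011,0.17,0,0,0],[0.11,-0.013,0.17,0,0,0],[0.126,-0.015,0.17,0,0,0],[0.138,-0.016,0.17,0,0,0],[0.146,-0.017,0.17,0,0,0],[0.15,-0.018,0.17,0,0,0],[0.152,-0.018,0.17,0,0,0],[0.152,-0.018,0.17,0,0,0],[0.152,-0.018,0.17,0,0,0],[0.152,-0.018,0.17,0,0,0],[0.152,-0.018,0.17,0,0,0]]]'

```text
time_s: 45.3
position: [0.7051, -0.0614, 0.1944]
ee_rot: [0.19, 3.136, 0.0]
ft_force: [0.6, -0.1, -4.7]
finger_gap: 0.0556
```

```bash
python3 - <<'E'
from h import *
for n in ("wrist","scene","top"):
    cv2.imwrite(f"pics/{n}_end.png",vision.get_image(n))
s=sensors.state(); print(s["time_s"],s["position"],s["ee_rot"],s["ft_force"],s["torque"],s["qvel"],s["finger_gap"])
a=[cv2.imread(f"pics/{n}_end.png") for n in("scene","top")]
cv2.imwrite("pics/end2.png",np.vstack([a[0][130:400,100:500],a[1][90:370,200:600]]))
E
```

```text
45.45 [ 0.7051 -0.0614  0.1944] [ 0.1896  3.1359 -0.    ] [ 0.2623  0.4801 -4.458 ] [-0.0565 -0.0348  0.0439] [-0.0008  0.0017 -0.001  -0.0016  0.0001  0.0008] 0.05540156374434912
```

View pics/end2.png

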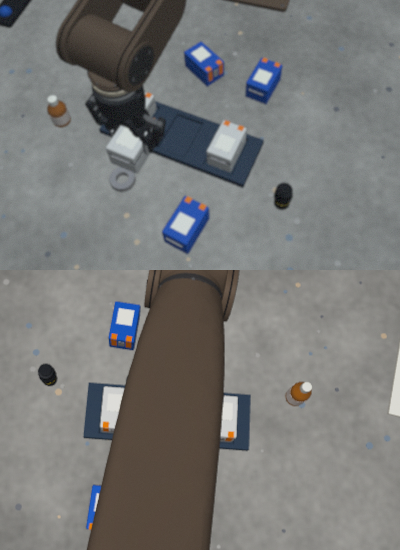

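View pics/wrist_end.png

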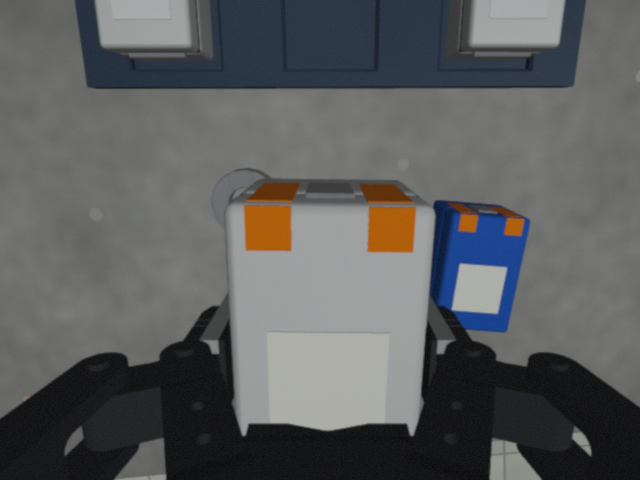

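The case is held past the far edge of the tray. The two quiet cases are seated, and the bystanders and blue look-alikes are undisturbed. Joint speeds are near zero and the tool is level. I'm handing in.

```bash
python3 -c "
from bench import manip; print(manip.hand_in())"
```

```text
the job is handed in; nothing more can be done
None
```

The middle case is the one that rattles. The arm is holding it out to you, level and still, past the far edge of the tray, with its centre about 20 cm up. I handed in at about 45.5 s.

**What I did:** I lifted, shook (strokes of about 100 mm) and put back the left, middle and right cases in that order. Then I took the middle one out again.

**Why the middle one:** After each shake I tilted the case about 4° each way, lid still up, and compared the change in wrist moment.

| Case | Moment change between tilts (N·m) | Force peak when stopping (N) |
|---|---|---|
| Left | −0.175 | 7.8 |
| Middle | −0.071 | 4.8 |
| Right | −0.169 | 7.0 |

A ball free to roll should shift the moment by about 0.10 N·m, which matches the middle case. Force could only be sampled between moves, so I inferred the loose ball from these readings and did not record individual knocks.

**Last checks:**
- The tool was level, the joint speeds were near zero and the grip gap was 55 mm.
- The wrist and scene views showed the left and right cases in their nests, and the bottle, objective, ring gauge and blue boxes in place.
- The top view was partly hidden by the arm.

**What did not go cleanly:**
- **Setting the middle case back:** it touched down about 2 mm early, because it had shifted slightly in the grip. Lowering it again pressed it down with about 15–20 N. I eased off, released it and saw that it was seated flat before going on.
- **Absolute moment size:** the left and right tilt readings are larger than I would estimate from the case's weight and the short lever the shake readings suggested. I relied on the comparison between cases.

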